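# Put the repaired books to dry under weights

## Robot

A 6-joint arm with a two-finger parallel gripper is mounted at the origin on the work surface. World frame = base frame: x ahead of the robot, y to its left, z up, the work surface at z = 0. Lengths are in m, angles in degrees, forces in N, time in s.
With the tool pointing down it reaches from about 0.325 to 0.85 m from the base axis. Payload 15.5 kg.
Tool frame: the origin (TCP) lies midway between the tips of the shut fingers; the grasp point (between the pads) lies 19 mm behind it; y points along the fingers, x is the direction in which the jaws open and shut, and the axes are right-handed (so a half turn about y gives the same grasp; the last joint's range is limited). The gripper opens to 91 mm and grips with 3 to 60 N. Pads are 32 mm wide; open, the fingers measure 118 mm over their backs; the gripper's body (76 mm by 178 mm) begins 60 mm behind the grasp point.
Start: joints at [-69.815, 28.281, 77.091, -0, 74.628, -5.472], TCP at [0.271, -0.563, 0.214] pointing down, gripper open.
Joint ranges: [-166.48, 166.48], [-47.26, 123.95], [12.59, 153.08], [-70.14, 250.14], [6.76, 159.57], [-176.63, 176.63]. Speed limits (degrees/s): [108.29, 108.29, 147.25, 172.46, 172.46, 172.46].

## Interface

Orientations are given as a 3x3 rotation matrix whose columns are the frame's x, y, z axes.
In Python, from bench import ctrl gives the robot as it stands. The module is installed in compiled form; this text tells all that it offers. Calls block until the motion is done:
- ctrl.goto(position, orientation): joint-space move of the TCP to a pose.
- ctrl.move_l(position, vel=0.15, ori=None, contact_N=None): straight line of the TCP; ori=None keeps the orientation; vel is the mean speed in m/s. With contact_N (N) it stops when the force on the tool has changed by that much, and returns True; else False.
- ctrl.movej(angles): joint-space move.
- ctrl.command_gripper(opening): opening from 0.0 (shut) to 1.0 (fully open); the grip force is fixed at half the most; returns when the fingers have stopped.
- ctrl.sleep(seconds).
- ctrl.ik(position, orientation): joint angles nearest the present ones, or None.
- ctrl.read_camera(name): name is "scene" or "top"; returns the picture (480x640x3 uint8, blue, green, red); there is no depth.
- ctrl.camera_params(name): a dict with "fx", "fy", "cx", "cy" (pixels), "pose" (4x4, takes a point from camera to world coordinates). Camera axes: x right, y up, looking along -z (the intrinsics and any distortion apply to the point x, -y, -z); pixel columns grow to the right and rows downward; lengths in m; the calibration is good to about 2 mm. A picture is of the moment at which its call begins. camera_params takes no time and is no camera call.
A pose or a line that the arm cannot do raises ctrl.MotionError and nothing moves.
- ctrl.sign_off(): hands the job in, once; it reports no verdict.
Readings, each from a call of its own:
- ctrl.current_t(): time.
- ctrl.current_q(): joint angles.
- ctrl.current_dq(): joint speeds.
- ctrl.current_effort(): joint torques, N m.
- ctrl.current_tool_pos(): TCP position.
- ctrl.current_eef_rot(): TCP orientation.
- ctrl.current_contact_force(): force on the tool from outside, world axes, zero at the start.
- ctrl.current_wrist_torque(): the same for the moment, N m.
- ctrl.current_grip_width(): opening from 0.0 (shut) to 1.0 (fully open).
Only numpy, scipy, OpenCV 4.12 (cv2) and the standard library are available. Lean on these libraries where they do the work, as an engineer would, in place of code of your own. Each camera call takes 0.05 s, during which the arm holds its last target.

## Task

The freshly re-glued books are to dry on the blotters. First put the bone folder and the paste brush away in the wooden tool tray; then slide each book gently over the desk, without lifting it, onto a blotter of its own, centred and square with it (long side along long side); and set one steel weight softly, upright, on the middle of each book. Leave the other things on the desk where they are.

Things in the scene. Friction and masses are not known exactly. Their poses are not given: they have to be found in the camera images.
- book_red: red cloth-bound book with a pale new spine strip and a small blank gold panel on its cover, lying flat; 105 mm (its x) by 148 mm (its y) by 20 mm thick, about 0.26 kg. Origin: centre of its underside; z up. May be absent (None). Its joints are freshly glued: the fingers must not press on it with more than 12 N from any side, and a weight is to be set down on it softly, not dropped through the air and never bearing on it with more than 50 N; it slides with a few newtons.
- book_green: green cloth-bound book with a pale new spine strip and a small blank gold panel on its cover, lying flat; 105 mm (its x) by 148 mm (its y) by 24 mm thick, about 0.26 kg. Origin: centre of its underside; z up. May be absent (None). Its joints are freshly glued: the fingers must not press on it with more than 12 N from any side, and a weight is to be set down on it softly, not dropped through the air and never bearing on it with more than 50 N; it slides with a few newtons.
- book_blue: blue cloth-bound book with a pale new spine strip and a small blank gold panel on its cover, lying flat; 105 mm (its x) by 148 mm (its y) by 28 mm thick, about 0.26 kg. Origin: centre of its underside; z up. May be absent (None). Its joints are freshly glued: the fingers must not press on it with more than 12 N from any side, and a weight is to be set down on it softly, not dropped through the air and never bearing on it with more than 50 N; it slides with a few newtons.
- blotter_a: one of three pale blue-green blotter sheets, 165 mm (its x) by 208 mm (its y), lying flush on the desk (no step to slide over). Origin: its centre; z up.
- blotter_b: one of three pale blue-green blotter sheets, 165 mm (its x) by 208 mm (its y), lying flush on the desk (no step to slide over). Origin: its centre; z up.
- blotter_c: one of three pale blue-green blotter sheets, 165 mm (its x) by 208 mm (its y), lying flush on the desk (no step to slide over). Origin: its centre; z up.
- weight1_mid (a point): one of three equal steel book weights standing on the desk at first: 54 mm high, round foot 54 mm across and 26 mm high, above it a 20 mm neck and a round knob 30 mm across from 38 to 54 mm above the underside; 0.5 kg. This point: on its axis, half-way up (27 mm above its underside, 19 mm below the middle of the knob).
- weight2_mid (a point): one of three equal steel book weights standing on the desk at first: 54 mm high, round foot 54 mm across and 26 mm high, above it a 20 mm neck and a round knob 30 mm across from 38 to 54 mm above the underside; 0.5 kg. This point: on its axis, half-way up (27 mm above its underside, 19 mm below the middle of the knob).
- weight3_mid (a point): one of three equal steel book weights standing on the desk at first: 54 mm high, round foot 54 mm across and 26 mm high, above it a 20 mm neck and a round knob 30 mm across from 38 to 54 mm above the underside; 0.5 kg. This point: on its axis, half-way up (27 mm above its underside, 19 mm below the middle of the knob).
- folder_mid (a point): ivory-coloured flat bone folder, about 140 mm long (along its x), 22 mm wide, 6 mm thick, 30 g, lying flat at first on a blotter. This point: its middle, half-way up (3 mm above its underside).
- brush_mid (a point): flat paste brush with a red handle, brass ferrule and pale bristles, 165 mm long along its x (bristles at +x), handle 14 mm wide and 10 mm thick, ferrule 26 mm wide, from 22 to 48 mm on the +x side of this point, 40 g; lies flat at first on a blotter. This point: middle of its length, on the handle, half-way up (5 mm above its underside).
- tool_tray: open light-wood tool tray fixed on the desk, 240 mm (its x) by 130 mm (its y) outside, 30 mm high, walls and floor 5 mm thick. Origin: centre of its underside; z up.
- paste_jar: closed white-capped paste jar, 54 mm across, 66 mm high; not part of the job, leave it where it is. Origin: centre of its underside.
- tape_roll: roll of tan tape lying flat, 54 mm across, 22 mm high; not part of the job, leave it where it is. Origin: centre of its underside.
- mug: blue mug, 78 mm across, 88 mm high; not part of the job, leave it where it is. Origin: centre of its underside.
- loupe: black loupe, 44 mm across, 42 mm high; not part of the job, leave it where it is. Origin: centre of its underside.
- pencil_pot: empty brass pencil pot, 72 mm across, 95 mm high; not part of the job, leave it where it is. Origin: centre of its underside.
- ruler: aluminium ruler, 26 mm (x) by 170 mm (y), 5 mm thick; not part of the job, leave it where it is. Origin: centre of its underside.
- glasses_case: brown glasses case, 55 mm (x) by 130 mm (y), 32 mm high; not part of the job, leave it where it is. Origin: centre of its underside.
Things that resemble listed ones, but are neither listed nor needed, are in the scene too. Of the things that look like the book_blue, the smaller one is meant.

How it is judged:
By the outcome, as a careful person would: the job done as asked, in the order asked, and still so for the second after the job is handed in, with the robot touching nothing.
Of book_red, book_green, book_blue only 2 to 3 are there at a start; the rules pass over those that are not, and their reading is None.
At some moment in a run one of book_red, book_green, book_blue, weight1, weight2, weight3 may be knocked a few centimetres aside while the robot is not near it.
It also fails if it takes over 210 s, if anything falls off the work surface, if the arm or the gripper's body presses on something with over 40 N, if the wrist force passes 120 N, or if a joint passes its speed limit or range.

## Working session

There is one attempt and no reset: what is moved stays moved. The work goes in short steps, each a Python script; the robot and the scene stay as the last script left them, time stands still between calls to the robot, and variables do not carry over. Pictures are saved under pics/ and viewed, and the job is handed in when it is done.

```bash
mkdir -p pics; ls; python3 - <<'E'
from bench import ctrl
import cv2, numpy as np
np.set_printoptions(precision=4,suppress=True)
for n in("scene","top"):
    cv2.imwrite(f"pics/{n}0.png",ctrl.read_camera(n)); print(n,ctrl.camera_params(n))
print(ctrl.current_t(),ctrl.current_eef_rot(),ctrl.current_grip_width(),ctrl.current_tool_pos())
E
```

```text
pics
scene {'fx': 472.4007133218412, 'fy': 472.4007133218412, 'cx': 311.7788966284723, 'cy': 242.88788809642776, 'pose': array([[ 0.1915, -0.7129,  0.6746,  1.2101],
       [ 0.9815,  0.1373, -0.1335, -0.1227],
       [ 0.0026,  0.6877,  0.726 ,  0.8354],
       [ 0.    ,  0.    ,  0.    ,  1.    ]])}
top {'fx': 475.9566450104554, 'fy': 475.9566450104554, 'cx': 328.10948869172813, 'cy': 243.0331523808754, 'pose': array([[-0.0047,  0.9936, -0.1131,  0.3405],
       [-0.9999, -0.0058, -0.0089, -0.0173],
       [-0.0095,  0.113 ,  0.9935,  1.307 ],
       [ 0.    ,  0.    ,  0.    ,  1.    ]])}
0.1 [[ 0.433  -0.0004  0.9014]
 [-0.9014  0.001   0.433 ]
 [-0.001  -1.      0.0001]] 0.9974398785296416 [ 0.2705 -0.5631  0.2134]
```

View pics/scene0.png

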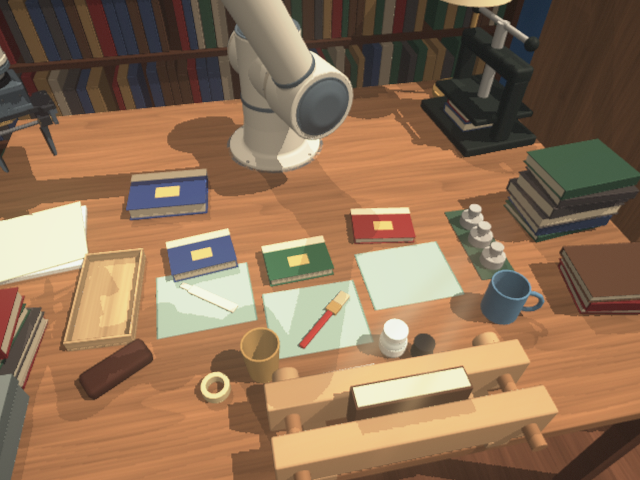

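View pics/top0.png

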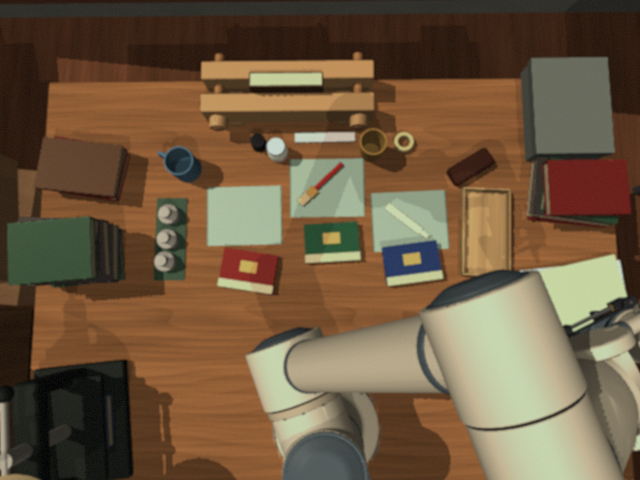

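The top view shows the red (248,270), green (332,242) and blue (412,262) books below the three blotters (244,215), (327,188) and (410,220). The brush is at (320,185), the folder at (408,220), the tray at (487,232) and the weights at (166,213/238/262). The scene view shows a second blue book at (168,192). I'll enlarge crops to check.

```bash
python3 - <<'E'
import cv2, numpy as np
t=cv2.imread("pics/top0.png"); s=cv2.imread("pics/scene0.png")
a=cv2.resize(t[125:300,200:455],None,fx=3.1,fy=3.1,interpolation=cv2.INTER_CUBIC)
cv2.imwrite("pics/cropt.png",a)
b=cv2.resize(s[160:360,60:320],None,fx=3,fy=3,interpolation=cv2.INTER_CUBIC)
cv2.imwrite("pics/crops.png",b)
E
```

```text
(no output)
```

View pics/cropt.png

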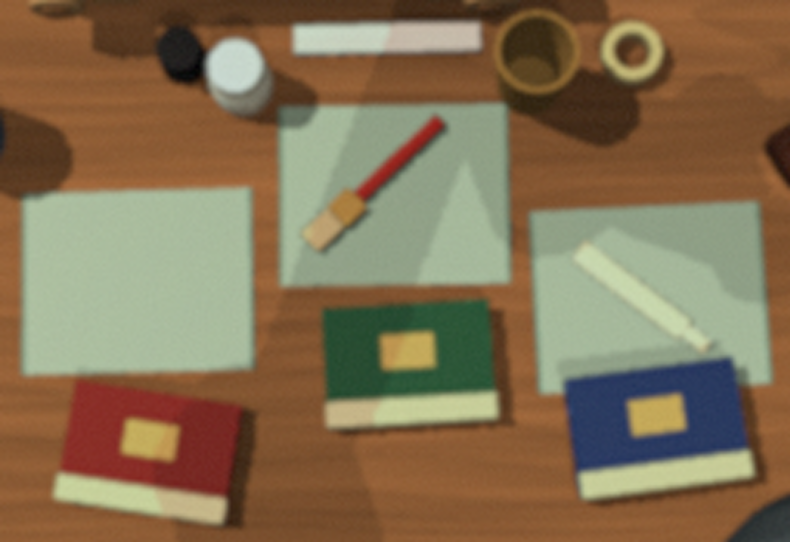

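View pics/crops.png

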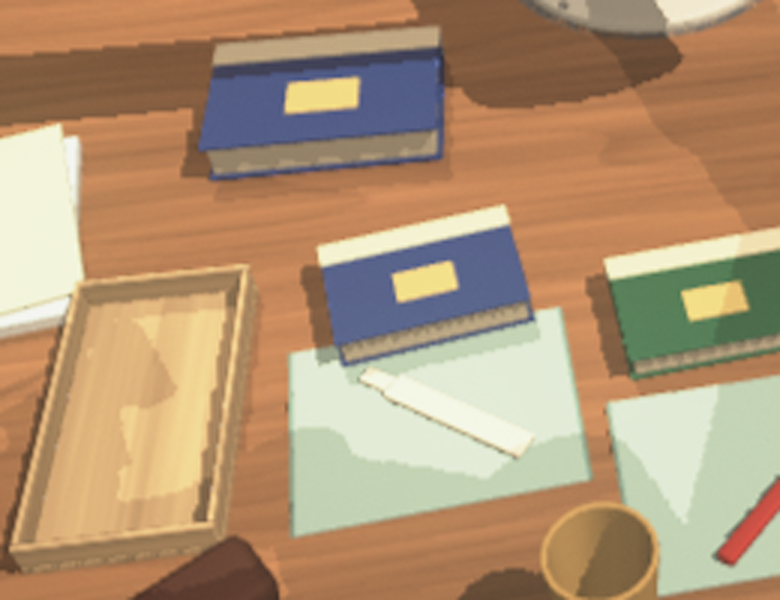

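The two blue candidates are scene (202,255) and scene (168,192). The one at (168,192) is clearly larger and thicker, with an old grey spine. The one at (202,255), top (412,262), is smaller and has the pale new strip, so that is book_blue. Next I'll measure everything.

```bash
cat > h.py <<'E'
import cv2, numpy as np
from bench import ctrl
np.set_printoptions(precision=4,suppress=True)
BK={'red':.020,'green':.024,'blue':.028}
def ray(cam,px,z):
    p=ctrl.camera_params(cam); px=np.atleast_2d(px).astype(float)
    d=np.c_[(px[:,0]-p['cx'])/p['fx'],-(px[:,1]-p['cy'])/p['fy'],-np.ones(len(px))]@p['pose'][:3,:3].T
    o=p['pose'][:3,3]; return (o+d*((z-o[2])/d[:,2])[:,None])
def proj(cam,P):
    p=ctrl.camera_params(cam); q=(np.atleast_2d(P)-p['pose'][:3,3])@p['pose'][:3,:3]
    return np.c_[p['fx']*q[:,0]/-q[:,2]+p['cx'],p['cy']+p['fy']*q[:,1]/q[:,2]]
def biggest(m,roi=None,k=3):
    if roi:
        z=np.zeros_like(m); x0,y0,x1,y1=roi; z[y0:y1,x0:x1]=m[y0:y1,x0:x1]; m=z
    m=cv2.morphologyEx(m,cv2.MORPH_OPEN,np.ones((k,k),np.uint8)) if k>1 else m
    cs,_=cv2.findContours(m,cv2.RETR_EXTERNAL,cv2.CHAIN_APPROX_NONE)
    return max(cs,key=cv2.contourArea)[:,0,:] if cs else None
def rect(cam,c,z):
    """world min area rect: centre, long len, short len, angle of long axis (deg, in (-90,90]) """
    w=ray(cam,c,z)[:,:2]
    (cx,cy),(a,b),_=r=cv2.minAreaRect((w*1000).astype(np.float32))
    bp=cv2.boxPoints(r)/1000; e=[bp[1]-bp[0],bp[2]-bp[1]]
    e.sort(key=np.linalg.norm); L=e[1]
    px=1/366.
    ang=np.degrees(np.arctan2(L[1],L[0])); ang=(ang+90)%180-90
    return np.array([cx,cy])/1000,np.linalg.norm(L)+px,np.linalg.norm(e[0])+px,ang
def masks(im):
    H=cv2.cvtColor(cv2.GaussianBlur(im,(3,3),0),cv2.COLOR_BGR2HSV); h,s,v=cv2.split(H)
    m={}
    m['red']=(((h<6)|(h>172))&(s>160)&(v>60))
    m['green']=((h>48)&(h<85)&(s>105))
    m['blue']=((h>108)&(h<130)&(s>110))
    m['blot']=((h>40)&(h<90)&(s<90)&(v>80))
    return {k:(x*255).astype(np.uint8) for k,x in m.items()},H
ROI=(195,120,460,330)
def book(col,im=None,roi=ROI):
    im=ctrl.read_camera('top') if im is None else im
    m,_=masks(im); c=biggest(m[col],roi)
    if c is None or len(c)<30: return None
    ctr,L,S,a=rect('top',c,BK[col])
    a=a%180   # long axis near +y
    n=np.array([np.sin(np.radians(a)),-np.cos(np.radians(a))]) # +x-ish normal
    far=ctr+n*S/2; cen=far-n*.0525
    return cen,a-90,L,S
def ori(a):
    """tool down, jaw opening axis at angle a (deg) from world x"""
    c,s=np.cos(np.radians(a)),np.sin(np.radians(a))
    x=np.array([c,s,0]);y=np.array([0,0,-1.]);return np.c_[x,y,np.cross(x,y)]
E
python3 - <<'E'
from h import *
im=cv2.imread('pics/top0.png'); m,H=masks(im)
for p in [(408,220),(420,229),(385,205),(440,225),(320,170),(340,172),(307,197),(313,189),(248,285),(220,270),(244,215),(480,230),(330,170),(168,213)]: print(p,H[p[1],p[0]])
for k in BK: print(k,book(k,im))
vis=np.zeros_like(im)
vis[m['red']>0]=(0,0,255);vis[m['green']>0]=(0,200,0);vis[m['blue']>0]=(255,0,0);vis[m['blot']>0]=(200,255,200)
cv2.imwrite('pics/m0.png',np.hstack([vis[100:320,140:560]]*1))
for x0,x1 in((195,287),(287,367),(367,455)):
    c=biggest(m['blot'],(x0,152,x1,255)); c=cv2.convexHull(c)[:,0,:]; print('blot',rect('top',c,0))
E
```

```text
(408, 220) [ 40  51 214]
(420, 229) [ 40  49 210]
(385, 205) [ 43  46 173]
(440, 225) [ 50  40 183]
(320, 170) [ 48  41 161]
(340, 172) [ 49  42 150]
(307, 197) [ 19 101 186]
(313, 189) [ 17 160 167]
(248, 285) [ 35  64 207]
(220, 270) [  7 173 134]
(244, 215) [ 48  40 189]
(480, 230) [ 17 129 182]
(330, 170) [ 19  59 147]
(168, 213) [ 21  45 153]
red (array([0.4141, 0.2115]), np.float32(-8.976013), np.float32(0.15080154), np.float32(0.08010722))
green (array([ 0.487 , -0.0154]), np.float32(3.0491867), np.float32(0.14094396), np.float32(0.07491382))
blue (array([ 0.4301, -0.2304]), np.float32(7.2849655), np.float32(0.1458312), np.float32(0.076710835))
blot (array([0.5685, 0.2286]), np.float32(0.20471784), np.float32(0.16236667), np.float32(-89.040825))
blot (array([ 0.6469, -0.003 ]), np.float32(0.20404366), np.float32(0.16275412), np.float32(-89.765175))
blot (array([ 0.5518, -0.2305]), np.float32(0.20619999), np.float32(0.16171104), np.float32(-87.668))
```

View pics/m0.png

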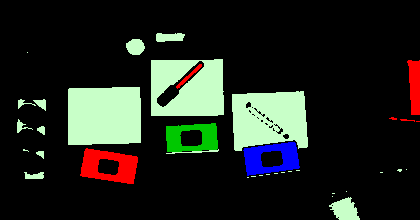

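```bash
cat >> h.py <<'E'
def u8(b): return (b*255).astype(np.uint8)
def folder(im,roi=(375,192,445,245)):
    _,H=masks(im); h,s,v=cv2.split(H)
    return rect('top',biggest(u8((h<46)&(v>197)),roi,1),.006)
def brush(im,roi=(293,155,362,215)):
    m,H=masks(im); h,s,v=cv2.split(H)
    c=biggest(u8((s>90)),roi,1); r=biggest(m['red'],roi,1)
    return rect('top',c,.008),rect('top',r,.01)
E
python3 - <<'E'
from h import *
im=cv2.imread('pics/top0.png'); _,H=masks(im)
print(folder(im));print(brush(im))
h,s,v=cv2.split(H)
# tray: outer rim at z=.03
c=biggest(u8((s>70)&(h>12)&(v>135)),(455,180,520,280),3);print('tray',rect('top',c,.03),c.min(0),c.max(0))
# scene cam check
s2=cv2.imread('pics/scene0.png'); ms,Hs=masks(s2); hs=Hs
r=biggest(ms['red'],(295,285,360,350),1); print('brush handle scene',rect('scene',r,.008))
print('folder scene px->',ray('scene',[(181,286),(236,307)],.006))
print('proj blot', proj('scene',[[.5518,-.2305,0],[.6469,-.003,0],[.5685,.2286,0]]))
# weights
for n,u in (('top',(168,213)),):pass
print('weights knob top z=.054',ray('top',[(169,210),(169,235),(166,258)],.05))
print('weights scene',ray('scene',[(474,210),(483,227),(494,247)],.054))
a=cv2.resize(im[180:290,130:200],None,fx=5,fy=5,interpolation=cv2.INTER_CUBIC)
b=cv2.resize(im[180:290,440:520],None,fx=5,fy=5,interpolation=cv2.INTER_CUBIC)
cv2.imwrite('pics/w0.png',np.hstack([a,b]))
cv2.imwrite('pics/ws0.png',cv2.resize(s2[195:285,440:520],None,fx=6,fy=6,interpolation=cv2.INTER_CUBIC))
E
```

```text
(array([ 0.5509, -0.2226]), np.float32(0.13679418), np.float32(0.021865206), np.float32(52.07141))
((array([0.6578, 0.0139]), np.float32(0.1618404), np.float32(0.028637161), np.float32(-44.64848)), (array([ 0.6771, -0.0083]), np.float32(0.098317415), np.float32(0.011872295), np.float32(-46.562565)))
tray (array([ 0.5104, -0.425 ]), np.float32(0.22691412), np.float32(0.11892205), np.float32(-2.6676102)) [462 192] [505 274]
brush handle scene (array([ 0.6804, -0.0082]), np.float32(0.10286326), np.float32(0.012047512), np.float32(-46.713573))
folder scene px-> [[ 0.514  -0.2811  0.006 ]
 [ 0.5943 -0.1658  0.006 ]]
proj blot [[205.1189 297.5947]
 [315.3351 316.6732]
 [407.3932 272.8471]]
weights knob top z=.054 [[0.5754 0.4212 0.05  ]
 [0.5076 0.419  0.05  ]
 [0.446  0.4249 0.05  ]]
weights scene [[0.4503 0.4312 0.054 ]
 [0.5096 0.427  0.054 ]
 [0.5745 0.4234 0.054 ]]
```

View pics/w0.png

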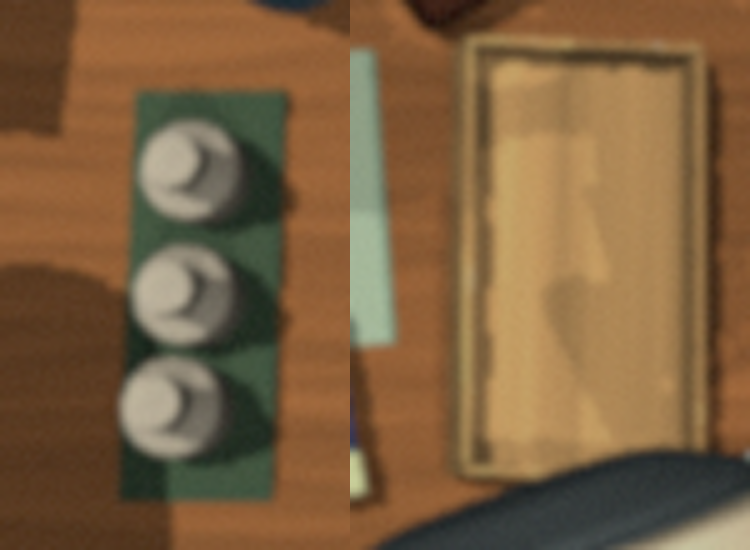

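View pics/ws0.png

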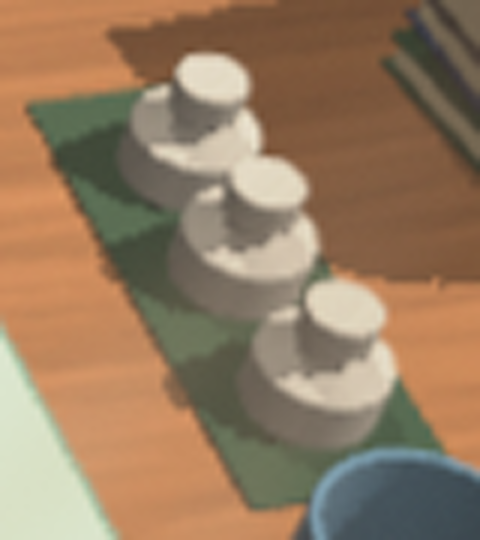

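```bash
cat >> h.py <<'E'
def best(pos,a):
    q0=np.array(ctrl.current_q()); o=None
    for k in(-180,0,180):
        q=ctrl.ik(pos,ori(a+k))
        if q is None: continue
        q=np.array(q); d=np.abs(q-q0).max()+ (50 if abs(q[5])>165 else 0)
        if o is None or d<o[0]-1e-6: o=(d,a+k,q)
    return o
def go(x,y,z,a):
    b=best([x,y,z],a); ctrl.goto([x,y,z],ori(b[1])); return b[1]
def T(s=''): print(s,'t=%.2f'%ctrl.current_t(),'tcp',np.array(ctrl.current_tool_pos()),'F',np.array(ctrl.current_contact_force()),'w %.3f'%ctrl.current_grip_width())
E
python3 - <<'E'
from h import *
print('tray rim',ray('top',[(462.8,187.4),(511,188.6),(461.6,275),(511.6,276)],.03))
print('w top',ray('top',[(164.8,212.6),(163,237.6),(160.2,260.8)],.054))
print('w scene',ray('scene',[(475.2,207.8),(484.8,225.5),(497.5,246.3)],.054))
print(best([.5525,-.223,.15],-37),best([.515,-.4,.15],87.5),best([.658,.0139,.15],45.4))
print(best([.43,.2,.15],90), best([.344,.2,.01],90),best([.41,-.015,.01],90),best([.35,-.23,.01],90))
E
```

```text
tray rim [[ 0.6365 -0.3742  0.03  ]
 [ 0.6322 -0.5051  0.03  ]
 [ 0.3977 -0.3623  0.03  ]
 [ 0.3944 -0.4953  0.03  ]]
w top [[0.5676 0.4309 0.054 ]
 [0.5002 0.4334 0.054 ]
 [0.4383 0.4387 0.054 ]]
w scene [[0.4434 0.4375 0.054 ]
 [0.5057 0.4334 0.054 ]
 [0.574  0.4322 0.054 ]]
(np.float64(42.093626987168676), -37, array([-27.721 ,  29.7965,  85.691 ,  -0.    ,  64.5125,   9.279 ])) (np.float64(54.89008868596385), -92.5, array([-43.0805,  33.9783,  77.2045,  -0.    ,  68.8173,  49.4195])) (np.float64(65.82915499804561), 45.4, array([ -3.9855,  34.4392,  76.2554,  -0.    ,  69.3054, -49.3855]))
(np.float64(87.53877594817104), 90, array([ 17.7241,  21.1319, 102.3962,  -0.    ,  56.4719, -72.2759])) (np.float64(91.37394324757639), 90, array([ 21.5593,  32.7552, 120.0911,  -0.    ,  27.1537, -68.4407])) (np.float64(85.02249150603181), -90, array([-10.4481,  33.0806, 118.3655,  -0.    ,  28.5539,  79.5519])) (np.float64(53.97848745711797), -90, array([-41.4921,  33.3228, 117.1747,  -0.    ,  29.5026,  48.5079]))
```

```bash
python3 - <<'E'
from h import *
x,y=.5522,-.2235
ctrl.command_gripper(.55)
a=go(x,y,.14,-37.5); T('above')
ctrl.move_l([x,y,.03],vel=.2); print(ctrl.move_l([x,y,.0035],vel=.04,contact_N=8)); T('down')
ctrl.command_gripper(0); T('grip')
ctrl.move_l([x,y,.13],vel=.2); T('up')
cv2.imwrite('pics/f1.png',ctrl.read_camera('scene'))
E
```

```text
above t=2.52 tcp [ 0.552  -0.2245  0.1402] F [-0.7456  0.0046 -0.4969] w 0.550
False
down t=4.03 tcp [ 0.5523 -0.2235  0.0035] F [ 0.1617 -0.6868 -0.406 ] w 0.551
grip t=4.58 tcp [ 0.5523 -0.2235  0.0036] F [-0.3988  0.1907  2.    ] w 0.235
up t=5.37 tcp [ 0.5516 -0.2232  0.1291] F [-0.343   0.3465 -0.5887] w 0.234
```

View pics/f1.png

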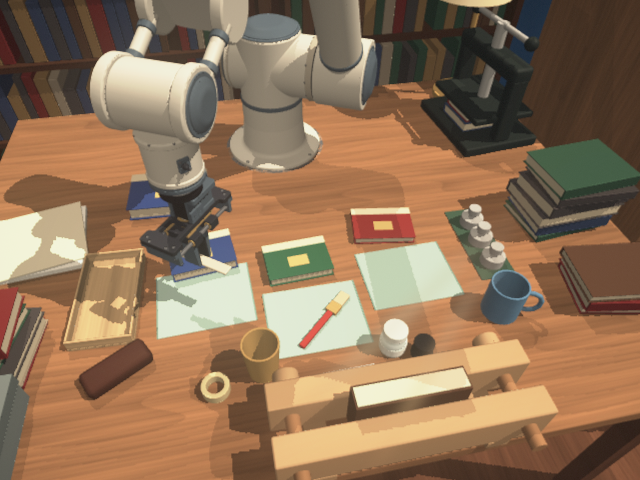

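The folder is held, at width 0.235 (about 21 mm). It shows at scene (215,263).

```bash
python3 - <<'E'
from h import *
x,y=.516,-.412
a=go(x,y,.13,-92.6)
ctrl.move_l([x,y,.05],vel=.2); print(ctrl.move_l([x,y,.0098],vel=.05,contact_N=5)); T('down')
ctrl.command_gripper(.38); T('open')
ctrl.move_l([x,y,.13],vel=.25)
x,y=.657+.004,.0143-.004
a=go(x,y,.15,43.4)
ctrl.move_l([x,y,.04],vel=.25); print(ctrl.move_l([x,y,.004],vel=.05,contact_N=8)); T('down')
ctrl.command_gripper(0); T('grip')
ctrl.move_l([x,y,.15],vel=.2)
a=best([.516,-.455,.15],87.4);print(a)
cv2.imwrite('pics/f2.png',ctrl.read_camera('scene'))
E
```

```text
False
down t=7.71 tcp [ 0.5162 -0.4122  0.01  ] F [-0.5726 -0.0955 -0.0358] w 0.232
open t=8.13 tcp [ 0.516  -0.4121  0.0099] F [ 0.3243 -0.0757  0.1414] w 0.383
False
down t=11.87 tcp [0.6612 0.0103 0.0041] F [0.1488 0.3047 0.1803] w 0.379
grip t=12.32 tcp [0.6611 0.0103 0.0042] F [-0.1029 -0.0446  3.08  ] w 0.150
(np.float64(86.09623424478781), -92.6, array([-46.3753,  36.749 ,  71.4631,  -0.    ,  71.7879,  46.2247]))
```

View pics/f2.png

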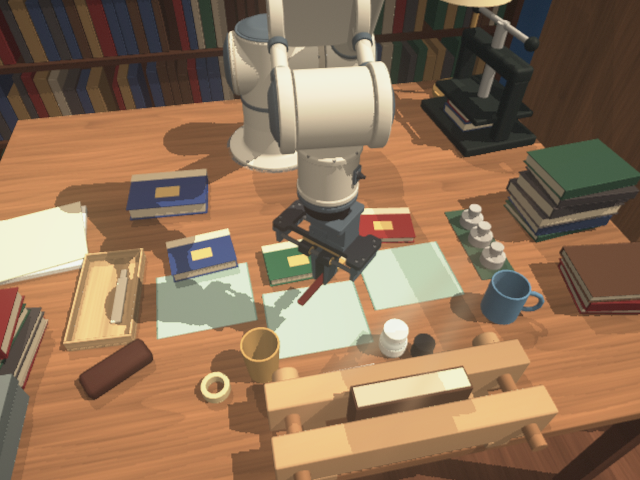

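The folder lies in the tray at scene (121,295), and the brush is held. I'll place the brush, then park clear and look.

```bash
python3 - <<'E'
from h import *
x,y=.510,-.456
a=go(x,y,.15,-92.6)
ctrl.move_l([x,y,.06],vel=.25); print(ctrl.move_l([x,y,.0100],vel=.05,contact_N=5)); T('down')
ctrl.command_gripper(.33); T('open')
ctrl.move_l([x,y,.15],vel=.25)
ctrl.goto([.30,-.50,.21],ori(-92.6)); T()
s=ctrl.read_camera('scene');t=ctrl.read_camera('top')
cv2.imwrite('pics/s3.png',s);cv2.imwrite('pics/t3.png',t)
for k in BK: print(k,book(k,t))
m,H=masks(t)
for x0,x1 in((195,287),(287,367),(367,455)):
    c=biggest(m['blot'],(x0,152,x1,255)); c=cv2.convexHull(c)[:,0,:]; print('blot',rect('top',c,0))
E
```

```text
False
down t=16.69 tcp [ 0.5102 -0.4562  0.0104] F [ 0.7519 -0.1878  0.1598] w 0.152
open t=17.16 tcp [ 0.51   -0.456   0.0101] F [-0.2107  0.5841  0.451 ] w 0.331
 t=18.76 tcp [ 0.3009 -0.4998  0.2093] F [ 1.5546 -0.8688 -1.1265] w 0.330
red (array([0.4138, 0.2115]), np.float32(-8.976013), np.float32(0.15057276), np.float32(0.079873696))
green (array([ 0.4872, -0.0154]), np.float32(3.2692413), np.float32(0.14106606), np.float32(0.074972376))
blue (array([ 0.4301, -0.2304]), np.float32(7.0795746), np.float32(0.14578195), np.float32(0.07953974))
blot (array([0.5684, 0.2286]), np.float32(0.20472428), np.float32(0.16224162), np.float32(-89.10111))
blot (array([ 0.6469, -0.003 ]), np.float32(0.20404366), np.float32(0.16272491), np.float32(-89.76516))
blot (array([ 0.5518, -0.2306]), np.float32(0.20602585), np.float32(0.16186938), np.float32(-87.73167))
```

View pics/t3.png

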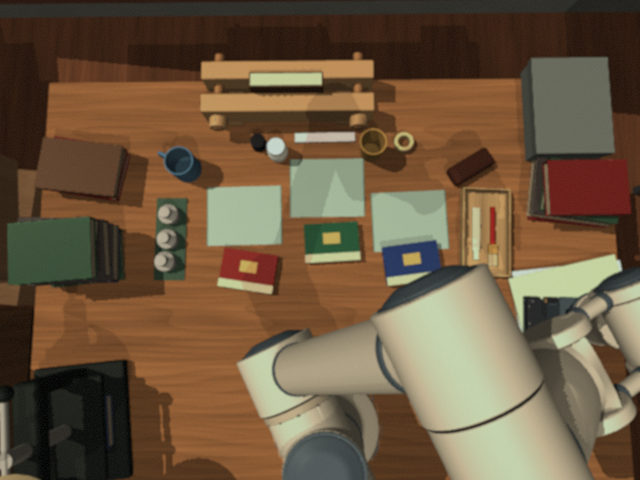

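View pics/s3.png

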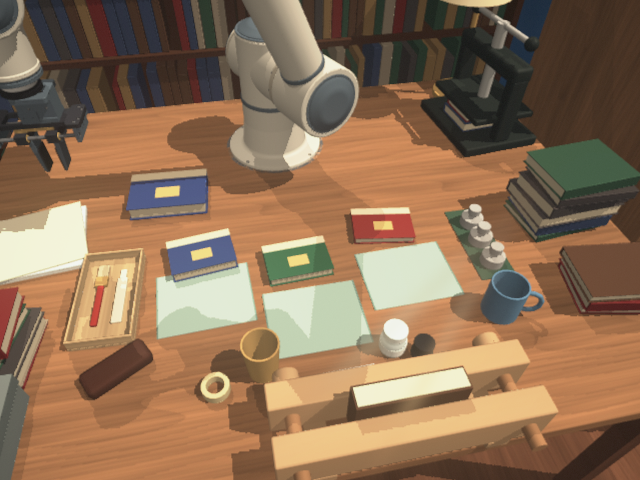

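Both tools are in the tray, at scene (100,295) and (121,295), and the books haven't moved. Next come two-finger line pushes of about 60 mm on each book, to square it to its blotter's yaw.

```bash
cat >> h.py <<'E'
def blots(im):
    m,_=masks(im); out={}
    return out
BL={'red':(np.array([.5684,.2286]),.90),'green':(np.array([.6469,-.003]),.23),'blue':(np.array([.5518,-.2306]),2.27)}
def push(start,d,a,dist,op,free,z=.006,vel=.05,zs=.13,limit=8):
    """start: TCP xy start; d: unit dir; a: jaw angle; free: distance of slow approach"""
    ctrl.command_gripper(op)
    s=np.array(start,float); d=np.array(d,float)
    go(s[0],s[1],zs,a); 
    if ctrl.move_l([s[0],s[1],z],vel=.2,contact_N=10): T('BLOCKED down'); ctrl.move_l([s[0],s[1],zs]); return False
    p=s+d*free
    r1=ctrl.move_l([p[0],p[1],z],vel=.025,contact_N=limit)
    p=s+d*dist
    r2=False
    if dist>free and not r1: r2=ctrl.move_l([p[0],p[1],z],vel=vel,contact_N=limit)
    T('pushed %s %s'%(r1,r2))
    q=np.array(ctrl.current_tool_pos())[:2]-d*.012
    ctrl.move_l([q[0],q[1],z],vel=.06); ctrl.move_l([q[0],q[1],zs],vel=.25)
    return True
E
python3 - <<'E'
from h import *
print('pot',ray('top',[373.2,141.8],.095))
t=cv2.imread('pics/t3.png')
for k in ('red','green','blue'):
    c,a,L,S=book(k,t); b,yaw=BL[k]
    d=np.array([np.cos(np.radians(yaw)),np.sin(np.radians(yaw))]); n=np.array([-d[1],d[0]])
    ex=.0525+.050*abs(np.tan(np.radians(a-yaw)))+.016
    s=c-d*(ex+.015)
    print(k,c,s)
    push(s,d,90+yaw,.015+(ex-.0685)+.060,.97,.025+(ex-.0685)*2 if k=='red' else .025+(ex-.0685)*2)
ctrl.goto([.30,-.50,.21],ori(-92.6)); T()
t=ctrl.read_camera('top');s=ctrl.read_camera('scene');cv2.imwrite('pics/t4.png',t);cv2.imwrite('pics/s4.png',s)
for k in BK: print(k,book(k,t))
E
```

```text
pot [[ 0.7451 -0.126   0.095 ]]
red [0.4138 0.2115] [0.3216 0.21  ]
pushed False False t=25.98 tcp [0.4054 0.2113 0.006 ] F [-0.511  -0.073  -0.5117] w 0.970
green [ 0.4872 -0.0154] [ 0.401  -0.0157]
pushed False False t=31.32 tcp [ 0.4789 -0.0155  0.006 ] F [-0.3793  0.2609  0.2363] w 0.967
blue [ 0.4301 -0.2304] [ 0.3425 -0.2338]
pushed False False t=36.85 tcp [ 0.4216 -0.2308  0.006 ] F [ 0.419  -0.7154 -0.4991] w 0.965
 t=39.00 tcp [ 0.3005 -0.4987  0.2092] F [0.2927 0.4822 0.2199] w 0.968
red (array([0.471, 0.222]), np.float32(0.5074539), np.float32(0.14734668), np.float32(0.07692452))
green (array([ 0.5429, -0.0166]), np.float32(-0.34884644), np.float32(0.13961385), np.float32(0.07189881))
blue (array([ 0.4879, -0.2323]), np.float32(2.2926483), np.float32(0.14591801), np.float32(0.07631102))
```

View pics/t4.png

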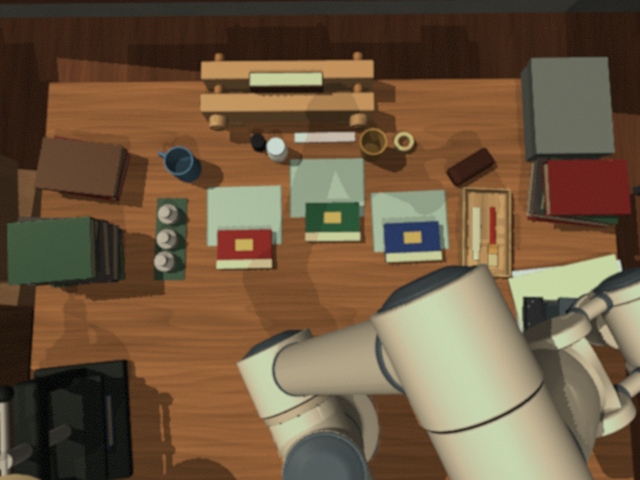

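View pics/s4.png

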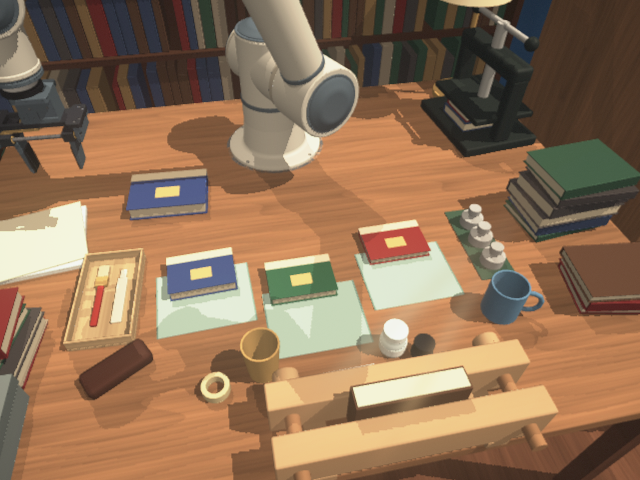

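All three books are now square to their blotters: top (245,248), (332,222) and (412,242). Next are the lateral corrections, red about 5 mm and green about 13 mm in +y.

```bash
cat >> h.py <<'E'
def frame(k):
    b,yaw=BL[k]; d=np.array([np.cos(np.radians(yaw)),np.sin(np.radians(yaw))]); return b,yaw,d,np.array([-d[1],d[0]])
def rep(t):
    for k in BK:
        c,a,L,S=book(k,t); b,yaw,d,n=frame(k); print(k,'rel mm: along %.1f lat %.1f yaw %.1f'%((c-b)@d*1e3,(c-b)@n*1e3,a-yaw),'L %.3f S %.3f'%(L,S))
def park(): ctrl.goto([.30,-.50,.21],ori(-92.6))
E
python3 - <<'E'
from h import *
t=cv2.imread('pics/t4.png'); rep(t)
for k in ('red','green'):
    c,a,L,S=book(k,t); b,yaw,d,n=frame(k)
    need=-(c-b)@n
    s=c+d*.003-n*(.074+.016+.012)
    print(k,need,s)
    push(s,n,yaw,.012+need,.68,.018)
park()
t=ctrl.read_camera('top');cv2.imwrite('pics/t5.png',t); T(); rep(t)
E
```

```text
red rel mm: along -97.5 lat -5.1 yaw -0.4 L 0.147 S 0.077
green rel mm: along -104.1 lat -13.2 yaw -0.6 L 0.140 S 0.072
blue rel mm: along -63.9 lat 0.8 yaw 0.0 L 0.146 S 0.076
red 0.005072111020516923 [0.4756 0.1201]
pushed False False t=43.64 tcp [0.4752 0.1381 0.0059] F [-0.3014 -0.1658 -0.5111] w 0.680
green 0.013206360674095818 [ 0.5463 -0.1186]
pushed False False t=47.78 tcp [ 0.546  -0.0929  0.0059] F [-0.5752 -0.0857  0.0529] w 0.679
 t=50.55 tcp [ 0.3008 -0.4993  0.2097] F [-0.0525 -0.2499 -0.1561] w 0.681
red rel mm: along -97.6 lat 3.0 yaw -0.4 L 0.147 S 0.077
green rel mm: along -103.9 lat 3.2 yaw -0.6 L 0.140 S 0.072
blue rel mm: along -63.9 lat 0.8 yaw 0.0 L 0.146 S 0.076
```

View pics/t5.png

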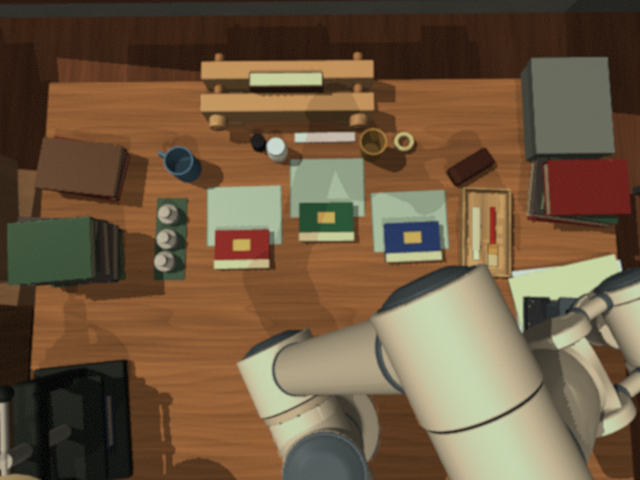

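Both overshot by about 3 mm laterally. I'll nudge them back from the +y side, then push all three forward to about 3 mm short and measure.

```bash
python3 - <<'E'
from h import *
t=cv2.imread('pics/t5.png')
for k in ('green','red'):
    c,a,L,S=book(k,t); b,yaw,d,n=frame(k)
    need=(c-b)@n
    s=c+d*.003+n*(.074+.0175+.010)
    push(s,-n,yaw,.010+need,.68,.010+need)
for k in ('red','green','blue'):
    c,a,L,S=book(k,t); b,yaw,d,n=frame(k)
    al=(c-b)@d
    s=b+d*(al+.002-.0525-.016-.012)
    dist=-(al+.002)+.012-.003
    push(s,d,90+yaw,dist,.97,.02)
park()
t=ctrl.read_camera('top');s=ctrl.read_camera('scene');cv2.imwrite('pics/t6.png',t);cv2.imwrite('pics/s6.png',s); T(); rep(t)
cv2.imwrite('pics/t6c.png',cv2.resize(t[150:260,195:455],None,fx=3,fy=3,interpolation=cv2.INTER_CUBIC))
cv2.imwrite('pics/s6c.png',cv2.resize(s[210:360,140:480],None,fx=2.3,fy=2.3,interpolation=cv2.INTER_CUBIC))
E
```

```text
pushed False False t=54.54 tcp [0.5456 0.0879 0.006 ] F [ 0.4309 -0.4389 -0.2328] w 0.681
pushed False False t=58.16 tcp [0.4723 0.3184 0.006 ] F [ 0.5333 -0.754  -0.647 ] w 0.679
pushed False False t=64.67 tcp [0.4969 0.2275 0.006 ] F [-1.1355  0.5838 -0.3094] w 0.969
pushed False False t=70.49 tcp [ 0.5753 -0.0033  0.006 ] F [-2.5437 -0.3571  2.3329] w 0.964
pushed False False t=75.67 tcp [ 0.4803 -0.2335  0.006 ] F [ 0.2747 -0.0887 -0.3488] w 0.973
 t=78.01 tcp [ 0.3009 -0.4989  0.2095] F [ 0.1321 -0.5369 -0.1727] w 0.965
red rel mm: along -6.2 lat -1.1 yaw 0.0 L 0.141 S 0.077
green rel mm: along -8.5 lat -0.3 yaw -0.6 L 0.141 S 0.073
blue rel mm: along -5.7 lat 0.9 yaw 0.1 L 0.146 S 0.076
```

View pics/t6c.png

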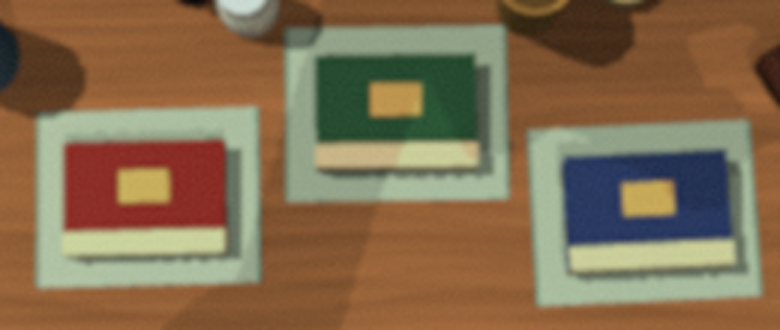

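View pics/s6.png

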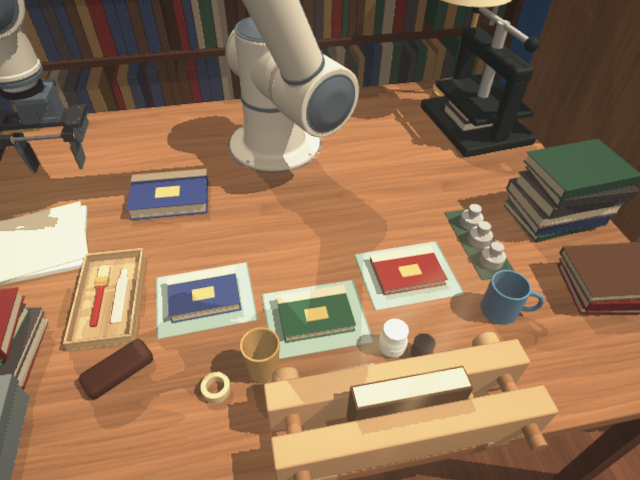

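```bash
python3 - <<'E'
from h import *
f=lambda L:np.array(L)/3.+np.array([195,150])-.33
D={'red':([(66,142),(224,141),(62,257),(225,256)],[(37,113),(258,107),(38,288),(260,283)]),
'green':([(317,56),(475,54),(314,168),(479,169)],[(286,29),(505,25),(286,203),(509,198)]),
'blue':([(564,158),(725,151),(570,272),(735,266)],[(529,129),(749,121),(538,306),(761,298)])}
for k,(B,bl) in D.items():
    W=ray('top',f(bl),0)[:,:2]; c=W.mean(0); _,yaw,d,n=frame(k)
    F=ray('top',f(B[:2]),BK[k])[:,:2]; N=ray('top',f(B[2:]),BK[k])[:,:2]; N0=ray('top',f(B[2:]),0)[:,:2]
    print(k,'blot',c,'BL',BL[k][0],'far edge-52.5 rel %.1f'%(((F.mean(0)-c)@d-.0525)*1e3),'near top %.1f near z0 %.1f'%(((N.mean(0)-c)@d+.0525)*1e3,((N0.mean(0)-c)@d+.0525)*1e3),'lat',((F.mean(0)-c)@n*1e3),'depth',(F.mean(0)-N.mean(0))@d,(F.mean(0)-N0.mean(0))@d)
# scene cam: blotter and book masks
s=cv2.imread('pics/s6.png'); m,_=masks(s)
for k,roi in (('red',(352,238,465,310)),('green',(258,278,372,356)),('blue',(150,262,258,336))):
    c=biggest(m[k],roi); ctr,L,S,a=rect('scene',c,BK[k]); bb=cv2.convexHull(biggest(m['blot'],roi,1))[:,0]
    bc,bL,bS,ba=rect('scene',bb,0); print(k,'cloth scene',ctr,L,S,a%180-90,'blot',bc,bL,bS,ba%180-90)
E
```

```text
red blot [0.5681 0.2283] BL [0.5684 0.2286] far edge-52.5 rel -4.2 near top -5.7 near z0 -3.0 lat -0.7574451601539101 depth 0.10654867007169325 0.10385598605137732
green blot [ 0.6461 -0.0027] BL [ 0.6469 -0.003 ] far edge-52.5 rel -3.5 near top -4.6 near z0 0.0 lat -0.2767205613243599 depth 0.10613907692308186 0.10148922133425219
blue blot [ 0.5505 -0.2314] BL [ 0.5518 -0.2306] far edge-52.5 rel -3.2 near top -3.2 near z0 -0.0 lat 1.0626320137057774 depth 0.10499228910268643 0.1018041872988404
red cloth scene [0.5784 0.2272] 0.14248116 0.07689724 1.2755203 blot [0.5704 0.1686] 0.160293 0.088900365 -88.57792Traceback (most recent call last):
  File "<stdin>", line 13, in <module>
  File "h.py", line 20, in rect
    w=ray(cam,c,z)[:,:2]
      ~~~^^^^^^^^^
  File "h.py", line 7, in ray
    d=np.c_[(px[:,0]-p['cx'])/p['fx'],-(px[:,1]-p['cy'])/p['fy'],-np.ones(len(px))]@p['pose'][:3,:3].T
                                        ~~^^^^^
IndexError: index 1 is out of bounds for axis 1 with size 1
```

View pics/s6c.png

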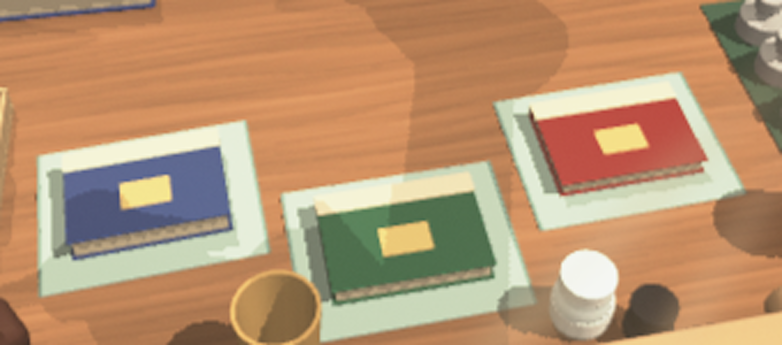

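Book depth measures 105–106 mm, as it should, and each book sits about 3.5–4 mm short, which matches what I commanded. I'll make the final nudges.

```bash
python3 - <<'E'
from h import *
P={'red':(.4969,.2275,.0042),'green':(.5753,-.0033,.0038),'blue':(.4803,-.2335,.0032)}
for k in P:
    b,yaw,d,n=frame(k); x,y,e=P[k]
    s=np.array([x,y])-d*.008
    push(s,d,90+yaw,.008+e,.97,.008+e,zs=.10)
park()
t=ctrl.read_camera('top');s=ctrl.read_camera('scene');cv2.imwrite('pics/t7.png',t);cv2.imwrite('pics/s7.png',s); T(); rep(t)
A=cv2.resize(t[150:260,195:455],None,fx=3,fy=3,interpolation=cv2.INTER_CUBIC)
B=cv2.resize(t[190:280,130:200],None,fx=3,fy=3,interpolation=cv2.INTER_CUBIC)
cv2.imwrite('pics/t7c.png',np.vstack([A,np.hstack([B,np.zeros((270,A.shape[1]-210,3),np.uint8)])]))
E
```

```text
pushed False False t=82.17 tcp [0.5013 0.2276 0.006 ] F [-0.6705  0.0331  0.4317] w 0.972
pushed False False t=85.46 tcp [ 0.5794 -0.0034  0.006 ] F [-0.024  -0.3796  0.3354] w 0.969
pushed False False t=88.74 tcp [ 0.4837 -0.2334  0.0061] F [-0.1606  0.0525  0.0878] w 0.971
 t=90.98 tcp [ 0.3008 -0.4989  0.2094] F [ 0.4336 -0.2594  0.0947] w 0.972
red rel mm: along -1.6 lat -1.4 yaw 0.4 L 0.141 S 0.076
green rel mm: along -2.9 lat -0.3 yaw -0.6 L 0.141 S 0.073
blue rel mm: along -2.4 lat 0.9 yaw 0.1 L 0.146 S 0.076
```

View pics/t7c.png

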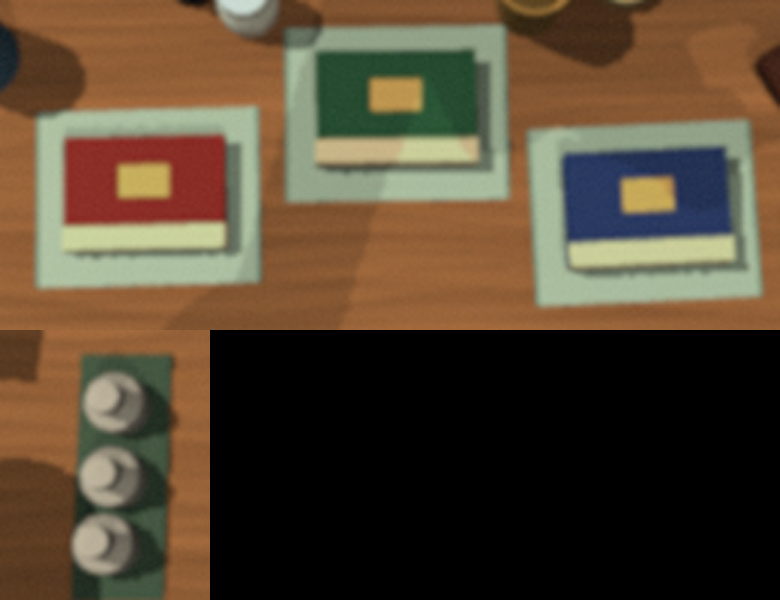

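View pics/s7.png

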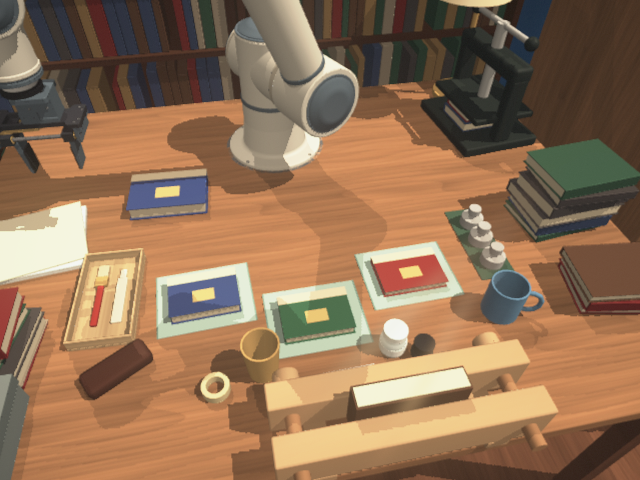

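The books are centred within about 2 mm and the weights haven't moved. I'll set the first weight on red and check it.

```bash
cat >> h.py <<'E'
TG={'red':(.5698,.2277),'green':(.648,-.0028),'blue':(.5521,-.2305)}
def setw(w,k):
    ctrl.command_gripper(.55)
    x,y=w; go(x,y,.12,90); ctrl.move_l([x,y,.055],vel=.2)
    if ctrl.move_l([x,y,.031],vel=.05,contact_N=6): T('touched')
    z0=ctrl.current_tool_pos()[2]
    ctrl.command_gripper(0); T('grip')
    ctrl.move_l([x,y,.15],vel=.2); T('up')
    b,yaw,d,n=frame(k); x,y=TG[k]; h=BK[k]
    go(x,y,.15,90); ctrl.move_l([x,y,z0+h+.008],vel=.15); ctrl.sleep(.15)
    r=ctrl.move_l([x,y,z0+h-.002],vel=.015,contact_N=3.5); T('set %s z0+h=%.4f'%(r,z0+h))
    ctrl.sleep(.1); ctrl.command_gripper(.5); T('open'); ctrl.move_l([x,y,.15],vel=.15)
E
python3 - <<'E'
from h import *
setw((.5708,.4316),'red')
park()
t=ctrl.read_camera('top');s=ctrl.read_camera('scene');cv2.imwrite('pics/t8.png',t);cv2.imwrite('pics/s8.png',s); T(); rep(t)
E
```

```text
grip t=96.69 tcp [0.571  0.432  0.0313] F [0.1449 3.1208 1.5242] w 0.316
up t=97.43 tcp [0.57   0.431  0.1484] F [-0.8458 -0.1862 -6.0574] w 0.314
set True z0+h=0.0509 t=99.71 tcp [0.5698 0.228  0.0511] F [-0.0728  0.7771  6.9521] w 0.317
open t=100.28 tcp [0.5691 0.2275 0.0504] F [-0.2533  0.7137  0.518 ] w 0.501
 t=103.93 tcp [ 0.3005 -0.4997  0.21  ] F [-0.2536 -0.6616  0.0104] w 0.499
red rel mm: along -1.6 lat -2.4 yaw 0.4 L 0.143 S 0.076
green rel mm: along -2.9 lat -0.3 yaw -0.6 L 0.141 S 0.073
blue rel mm: along -2.4 lat 0.9 yaw 0.1 L 0.146 S 0.076
```

View pics/s8.png

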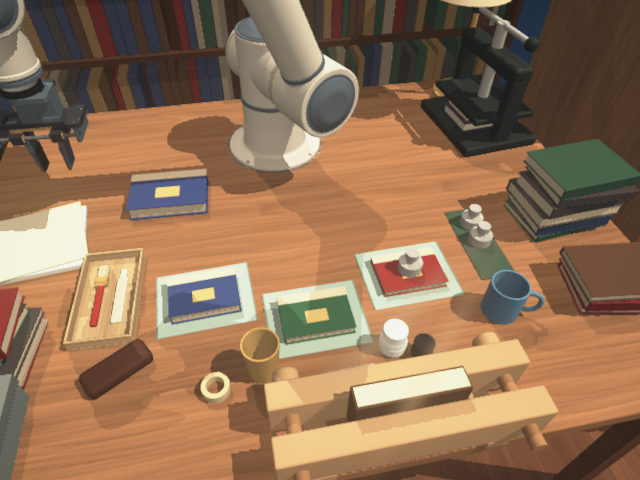

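View pics/t8.png

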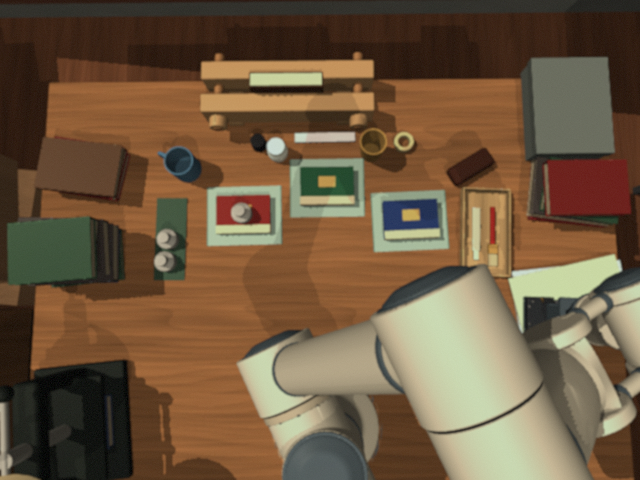

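The weight stands upright on red at top (242,212), scene (410,262), and nothing else has moved. Green is next, from the middle weight.

```bash
python3 - <<'E'
from h import *
setw((.503,.4334),'green')
park()
t=ctrl.read_camera('top');s=ctrl.read_camera('scene');cv2.imwrite('pics/t9.png',t);cv2.imwrite('pics/s9.png',s); T(); rep(t)
E
```

```text
grip t=109.17 tcp [0.5032 0.4337 0.0312] F [-0.5181  2.3276  1.4111] w 0.318
up t=109.91 tcp [0.5023 0.4328 0.1487] F [ 0.1158 -0.1602 -4.6559] w 0.317
set True z0+h=0.0549 t=113.01 tcp [ 0.6479 -0.0026  0.0551] F [-0.963   1.5915  6.9354] w 0.317
open t=113.58 tcp [ 0.6472 -0.0027  0.0543] F [ 0.05   -0.8488  0.5807] w 0.503
 t=116.65 tcp [ 0.3006 -0.4996  0.2099] F [ 0.9856  0.1367 -0.2816] w 0.498
red rel mm: along -1.6 lat -2.4 yaw 0.4 L 0.143 S 0.076
green rel mm: along -2.9 lat -0.3 yaw -0.6 L 0.141 S 0.073
blue rel mm: along -2.3 lat 0.8 yaw -0.0 L 0.146 S 0.076
```

View pics/t9.png

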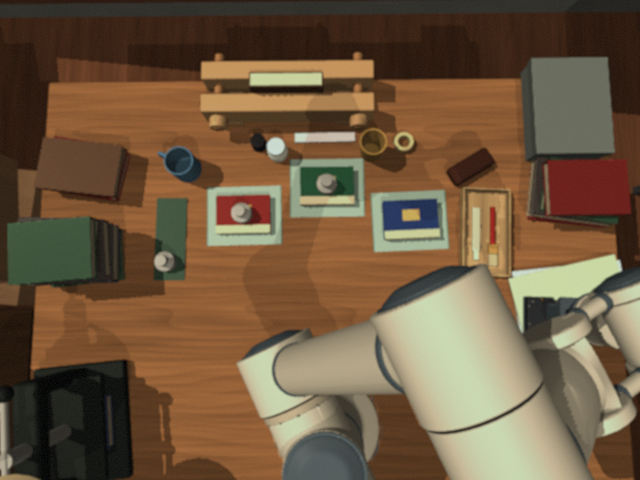

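The weight is upright on green at top (327,183). The last weight is still at (164,261), so I'll set it on blue.

```bash
python3 - <<'E'
from h import *
setw((.4408,.4381),'blue')
park(); ctrl.sleep(.5)
t=ctrl.read_camera('top');s=ctrl.read_camera('scene');cv2.imwrite('pics/t10.png',t);cv2.imwrite('pics/s10.png',s); T(); rep(t)
A=cv2.resize(t[150:260,195:520],None,fx=2.4,fy=2.4,interpolation=cv2.INTER_CUBIC)
cv2.imwrite('pics/t10c.png',A)
E
```

```text
grip t=121.86 tcp [0.4409 0.4383 0.0312] F [-0.5786  1.7108  2.8071] w 0.315
up t=122.60 tcp [0.4401 0.4375 0.1488] F [-0.0208  0.4336 -5.3854] w 0.313
set True z0+h=0.0589 t=126.39 tcp [ 0.5521 -0.2305  0.0592] F [-0.8247  0.4014  7.7558] w 0.320
open t=126.96 tcp [ 0.5514 -0.2301  0.0584] F [-0.6011 -0.1096 -0.11  ] w 0.502
 t=129.72 tcp [ 0.3  -0.5   0.21] F [-0.1424  0.5397  0.0024] w 0.498
red rel mm: along -1.6 lat -2.3 yaw 0.4 L 0.143 S 0.076
green rel mm: along -2.9 lat -0.3 yaw -0.6 L 0.141 S 0.073
blue rel mm: along -2.5 lat 1.0 yaw -0.0 L 0.146 S 0.076
```

View pics/t10c.png

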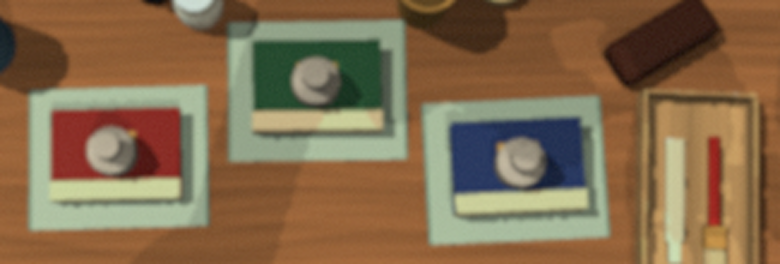

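View pics/s10.png

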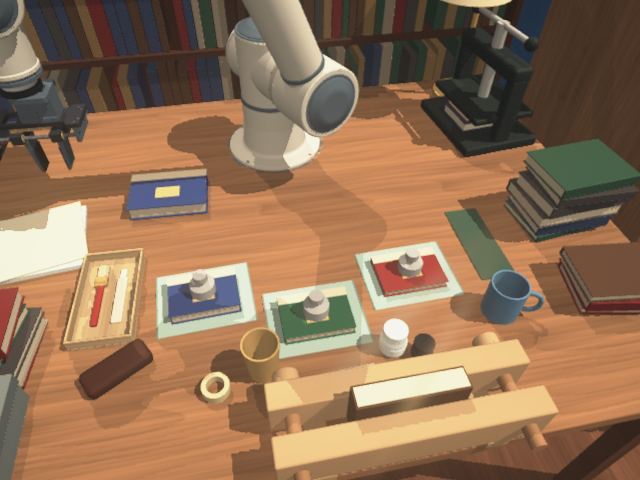

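All three weights stand upright on their books, at crop (110,150), (316,80) and (521,161). One numeric check of the weight centring before handing in.

```bash
python3 - <<'E'
from h import *
t=cv2.imread('pics/t10.png')
for k,p in {'red':(110,150),'green':(316,80),'blue':(521,161)}.items():
    w=ray('top',[195+p[0]/2.4,150+p[1]/2.4],BK[k]+.024)[0,:2]; b,yaw,d,n=frame(k); c=book(k,t)[0]
    print(k,'weight-blot mm',(w-b)@d*1e3,(w-b)@n*1e3,'weight-book',(w-c)@d*1e3,(w-c)@n*1e3)
E
```

```text
red weight-blot mm -0.010929130918245992 0.2523658913202612 weight-book 1.6016436051108751 2.598911509627515
green weight-blot mm -0.8512438110662258 0.11226232072905301 weight-book 2.0617402025007903 0.43414824090908155
blue weight-blot mm -0.1727322363056626 0.35071600425823535 weight-book 2.280727509152272 -0.6175667454598792
```

```bash
python3 - <<'E'
from bench import ctrl
print(ctrl.current_t()); print(ctrl.sign_off()); print(ctrl.current_t())
E
```

```text
129.7167
the job is handed in; nothing more can be done
None
the job is handed in; nothing more can be done
```

The job is done and handed in at about 130 s of the 210 s allowed. The bone folder and paste brush went into the tool tray first. I then slid the red, green and blue books onto their own blotters with two-finger pushes, and set one weight upright on each.

- **Books:** in the last pictures each book is within about 3 mm of its blotter's centre and within about 0.6° of square. About 2 mm of that offset is probably my edge mask reading short, because the earlier check on the book corners put them nearer centre.
- **Weights:** each is within about 1 mm of its blotter's centre and 3 mm of its book's middle. Every descent stopped on its 3.5 N contact trigger, and the force on the tool was about 13 N upward at each set-down.
- **Pushes:** none of the book pushes reached the 8 N stop.
- **Other things:** nothing else on the desk looked moved, and I saw no knocked-aside book or weight during the run.
- **Disagreements:** the two cameras differed by 3–6 mm in x. I averaged them to grasp the weights and used one camera for centring the books. My second-camera check of the book centring failed to run for green and blue and gave an unusable blotter reading for red, so that centring rests on the top camera.

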